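# Book a delivery in on the medicine store's terminal

### The arm

A 6-joint arm with a two-finger parallel gripper is mounted at the origin on the work surface. World frame = base frame: x ahead of the robot, y to its left, z up, the work surface at z = 0. Lengths are in mm, angles in degrees, forces in N, time in s.
With the tool pointing down it reaches from about 300 to 850 mm from the base axis. Payload 4.2 kg.
Tool frame: the origin (TCP) lies midway between the tips of the shut fingers; the grasp point (between the pads) lies 19 mm behind it; z points along the fingers, y is the line along which they close (so a half turn about z gives the same grasp; the last joint's range is limited). The gripper opens to 91 mm and grips with 3 to 60 N. Pads are 32 mm wide; open, the fingers measure 118 mm over their backs; the gripper's body (76 mm by 178 mm) begins 60 mm behind the grasp point.
Start: joints at [-78.438, 18.312, 89.639, -0, 72.044, -1.146], TCP at [126.494, -560.93, 213.976] pointing down, gripper open.
Joint ranges: [-177.97, 177.97], [-48.28, 115.42], [12.27, 149.76], [-77.06, 257.06], [2.81, 150.46], [-146.56, 146.56]. Speed limits (degrees/s): [147.25, 147.25, 180, 180, 180, 180].

### API

Orientations are given as [roll, pitch, yaw] about the fixed x, y, z axes, in that order (R = Rz(yaw) Ry(pitch) Rx(roll)).
In Python, from workcell import env gives the robot as it stands.
- The arm moves only by the shell command python3 -m jog 'ROWS' [FORCE]. ROWS is a JSON object of lists of equal length, an entry for each row: "jaw": the finger opening in mm, from 0 to 91.2; "slide": the shift along the tool's x, y, z in units of 30 mm (1.0 is 30 mm), a list of three; "spin": the turn about the tool's z in units of 8 degrees (1.0 is 8 degrees). In form: {"jaw": [jaw, ...], "slide": [[dx, dy, dz], ...], "spin": [spin, ...]}. A call has 1 to 10 rows; each row shifts and turns the commanded pose from where the row before left it, along the tool's axes as they then stand; what a row does not reach is not made up. A row lasts 1/10 s, in which the tool goes at most 50 mm and 8.59 degrees, less where a joint would pass 70% of its speed; a pose out of reach is approached as far as the arm can. A call is refused whole if a number of a shift passes 1 or a number of a turn 1, either way. A call with a gripper value outside its range is refused whole. The fingers move at their own pace and stop on an object; FORCE is the grip in N (left out, the last holds). Time passes only in rows, so rows that do not move let the fingers close. It gives the time, the measured TCP pose, the force, the opening and the grip force at its end, in the units of the state.
- env.state(): the state, without advancing time (a new reading comes with each control period).
- env.grab_frame(name): name is "scene" or "top" or "wrist"; returns the picture (480x640x3 uint8, red, green, blue); there is no depth.
- env.camera_model(name): a dict with "fx", "fy", "cx", "cy" (pixels), "camera_from_world" (4x4, takes a point from world to camera coordinates). Camera axes: x right, y up, looking along -z (the intrinsics and any distortion apply to the point x, -y, -z); pixel columns grow to the right and rows downward; lengths in mm; the calibration is good to about 2 mm. A picture is of the moment at which its call begins: read the wrist's pose just before it. camera_model takes no time and is no camera call; for the wrist camera it gives the pose at the moment of the call.
- env.job_done(): hands the job in; it is judged then, once.
The state is a dict: "time_s": time; "qpos": joint angles; "qvel": joint speeds; "effort": joint torques, N m; "ee_pos": TCP position; "ee_rot": TCP orientation; "force": force on the tool from outside, world axes, zero at the start; "torque": the same for the moment, N m; "gripper_width": finger opening in mm; "gripper_force": force on a finger pad.
Only numpy, scipy, OpenCV 4.12 (cv2) and the standard library are available. Lean on these libraries where they do the work, as an engineer would, in place of code of your own. Each camera call takes 0.05 s, during which the arm holds its last target. There are 200 camera calls.

### The job

Book the new cartons in on the grey stock terminal: press its yellow key, then the blue key, then the green key to confirm. Push each one fully down and let it come all the way up before the next, one key at a time, and do not press the red cancel key.

Things in the scene. Friction and masses are not known exactly. Their poses are not given: they have to be found in the camera images.
- key_yellow_top (a point): Centre of the top face of the yellow key (books in a yellow carton). Round yellow plastic spring key, 38 mm across, in a black collar 54 mm wide. Point is 74 mm above the table with the key up, 66 mm fully pressed (8 mm straight down to a stop); z is up. Spring: 1.5 N to start, 5 N at the bottom; the key rises by itself.
- key_blue_top (a point): Centre of the top face of the blue key (books in a blue carton). Round blue plastic spring key, 38 mm across, in a black collar 54 mm wide. Point is 74 mm above the table with the key up, 66 mm fully pressed (8 mm straight down to a stop); z is up. Spring: 1.5 N to start, 5 N at the bottom; the key rises by itself.
- key_green_top (a point): Centre of the top face of the green key (confirms). Round green plastic spring key, 38 mm across, in a black collar 54 mm wide. Point is 74 mm above the table with the key up, 66 mm fully pressed (8 mm straight down to a stop); z is up. Spring: 1.5 N to start, 5 N at the bottom; the key rises by itself.
- key_red_top (a point): Centre of the top face of the red cancel key: same size and height as the others. All four are on a fixed grey terminal, 220 x 180 x 50 mm, in a 2 x 2 square 75 mm apart, colours in any order; collars 12 mm high, a pressed key stands 4 mm above its collar. Loose cartons and a bottle up to 95 mm tall, some in the keys' colours, stand close to the terminal.

How it is judged (in metres and radians):
On the way, in this order (a step that is already met when the one before it is completed fails the run):
1. the yellow key is pressed down, the other three up (height (world z) of key_yellow_top below 0.0675 m and height (world z) of each of key_blue_top, key_green_top, key_red_top above 0.0715 m), for 0.05 s.
2. the yellow key is let up again, all four keys up (height (world z) of each of key_yellow_top, key_blue_top, key_green_top, key_red_top above 0.0715 m), for 0.05 s.
3. the blue key is pressed down, the other three up (height (world z) of key_blue_top below 0.0675 m and height (world z) of each of key_yellow_top, key_green_top, key_red_top above 0.0715 m), for 0.05 s.
4. the blue key is let up again, all four keys up (all of step 2), for 0.05 s.
5. the green key is pressed down, the other three up (height (world z) of key_green_top below 0.0675 m and height (world z) of each of key_yellow_top, key_blue_top, key_red_top above 0.0715 m), for 0.05 s.
At the end, for the whole second after the job is handed in: Yellow, blue and green keys have been pressed in that order (each at least 6.5 of its 8 mm, with the others up), and at the end all four keys are up again (within 2.5 mm of their rest height) (all of step 4); the robot touches nothing.
It fails at once if the red key is pressed (more than 4.5 mm down) (height (world z) of key_red_top below 0.0695 m).
It fails at once if two keys are pressed at the same time (both more than 4.5 mm down) (height (world z) of each of key_yellow_top, key_blue_top below 0.0695 m or height (world z) of each of key_yellow_top, key_green_top below 0.0695 m or height (world z) of each of key_yellow_top, key_red_top below 0.0695 m or height (world z) of each of key_blue_top, key_green_top below 0.0695 m or height (world z) of each of key_blue_top, key_red_top below 0.0695 m or height (world z) of each of key_green_top, key_red_top below 0.0695 m).
It also fails if it takes over 38 s, if anything falls off the work surface, if the arm or the gripper's body presses on something with over 40 N, if the wrist force passes 120 N, or if a joint passes its speed limit or range.

## Working session

There is one attempt and no reset: what is moved stays moved. The work goes in short steps, Python scripts to look and compute and a shell command to move; the robot and the scene stay as the last step left them, time stands still between calls to the robot, and variables do not carry over. Pictures are saved under pics/ and viewed, at most 10 in all, crops included, and the job is handed in when it is done.

```bash
mkdir -p pics; python3 - <<'E'
from workcell import env
import cv2,numpy as np
a=env.grab_frame("top");b=env.grab_frame("scene")
cv2.imwrite("pics/top.png",a[...,::-1]);cv2.imwrite("pics/scene.png",b[...,::-1])
for n in("top","scene"):
  m=env.camera_model(n);print({k:(np.round(v,3).tolist() if not isinstance(v,str) else v) for k,v in m.items()})
s=env.state();print(s["ee_pos"],s["ee_rot"],s["time_s"],s["force"])
E
```

```text
{'fx': 617.901, 'fy': 617.901, 'cx': 321.11, 'cy': 236.138, 'camera_from_world': [[0.007, -1.0, -0.008, 61.65], [1.0, 0.007, 0.022, -549.376], [-0.022, -0.008, 1.0, -850.869], [0.0, 0.0, 0.0, 1.0]]}
{'fx': 468.417, 'fy': 468.417, 'cx': 318.548, 'cy': 239.533, 'camera_from_world': [[0.739, 0.673, 0.015, -447.024], [-0.356, 0.372, 0.857, 70.243], [0.572, -0.639, 0.515, -1004.948], [0.0, 0.0, 0.0, 1.0]]}
[ 126.41410887 -560.46969974  213.19989886] [-1.79906861e+02 -4.01472918e-03  1.27071219e+01] 0.1 [-0.95520594 -0.08605398 -0.1357566 ]
```

View pics/top.png

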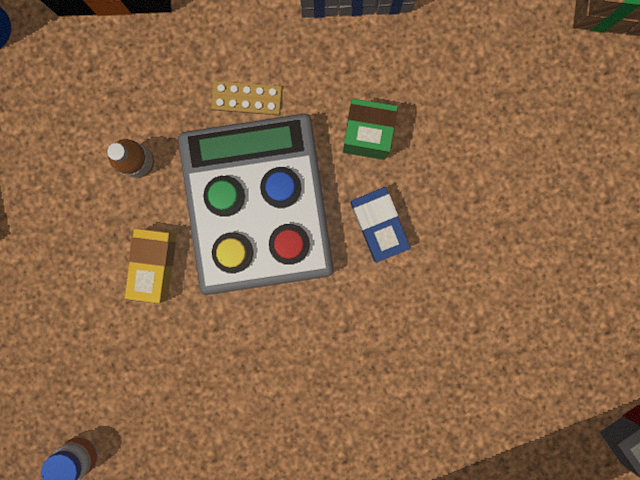

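View pics/scene.png

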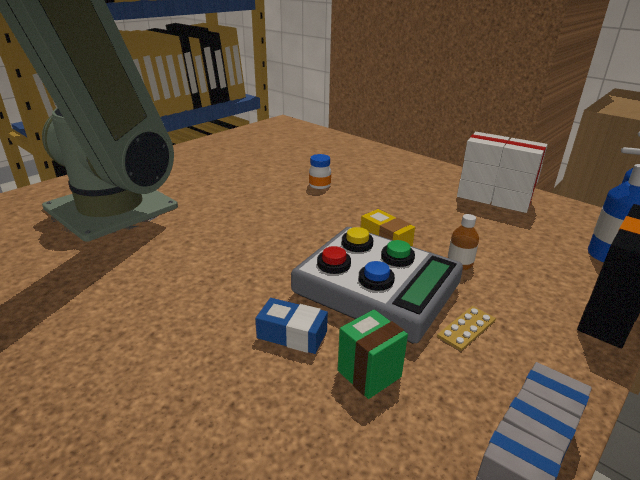

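The top view shows green at about (223,195), blue (280,187), yellow (231,252) and red (289,244), with the bottle at (125,155). The scene view agrees on the layout. Next I'll take colour centroids in both views.

```bash
cat > h.py <<'E'
import cv2,numpy as np
R=dict(yellow=(20,35),blue=(105,125),green=(50,80),red=(0,8))
def blob(img,c,near,rad=26):
    h=cv2.cvtColor(img,cv2.COLOR_RGB2HSV);lo,hi=R[c]
    m=cv2.inRange(h,(lo,120,60),(hi,255,255))
    if c=="red": m|=cv2.inRange(h,(172,120,60),(180,255,255))
    k=np.zeros_like(m);cv2.circle(k,near,rad,255,-1);m&=k
    n,l,s,ce=cv2.connectedComponentsWithStats(m);i=1+np.argmax(s[1:,4])
    p=cv2.findContours((l==i).astype('uint8'),0,1)[0][0]
    return cv2.minEnclosingCircle(p),ce[i],s[i]
def ray(m,uv):
    T=np.array(m["camera_from_world"]);Rm=T[:3,:3]
    d=Rm.T@np.array([(uv[0]-m["cx"])/m["fx"],-(uv[1]-m["cy"])/m["fy"],-1]);return -Rm.T@T[:3,3],d/np.linalg.norm(d)
def onz(m,uv,z):
    o,d=ray(m,uv);return o+d*(z-o[2])/d[2]
def tri(a,b):
    (o,d),(p,e)=a,b
    t=np.linalg.lstsq(np.c_[d,-e],p-o,rcond=None)[0];x,y=o+d*t[0],p+e*t[1];return (x+y)/2,np.linalg.norm(x-y)
E
python3 - <<'E'
from workcell import env
from h import *
a=cv2.imread("pics/top.png")[...,::-1].copy();b=cv2.imread("pics/scene.png")[...,::-1].copy()
mt,ms=env.camera_model("top"),env.camera_model("scene")
N=dict(yellow=((231,252),(358,236)),blue=((280,187),(377,270)),green=((223,195),(399,248)),red=((289,244),(334,256)))
P={}
for c,(t,s) in N.items():
    (cc,r),ce,st=blob(a,c,t);_,cs,_=blob(b,c,s,20)
    P[c]=onz(mt,ce,74);x,g=tri(ray(mt,ce),ray(ms,cs))
    print(c,np.round(ce,1),"r px",round(r,1),"top z74",P[c].round(1),"scene z74",onz(ms,cs,74).round(1),"tri",x.round(1),round(g,1))
for p,q in("yg","yr","gb","br"): 
    f=lambda k:[P[n] for n in P if n[0]==k][0];print(p,q,np.linalg.norm(f(p)-f(q)).round(1))
E
```

```text
yellow [230.2 252.4] r px 15.0 top z74 [526.  180.8  74. ] scene z74 [531.6 184.9  74. ] tri [528.6 183.1  73.4] 6.9
blue [279.3 186. ] r px 14.6 top z74 [611.4 118.7  74. ] scene z74 [618.1 110.   74. ] tri [612.1 119.3  66.5] 0.0
green [221.6 194.6] r px 14.1 top z74 [599.9 192.5  74. ] scene z74 [606.4 182.6  74. ] tri [600.3 193.6  66.4] 0.7
red [288.  243.8] r px 14.6 top z74 [537.4 107.   74. ] scene z74 [545.3  98.1  74. ] tri [537.5 107.5  66.1] 0.1
y g 74.9
y r 74.7
g b 74.7
b r 74.9
```

The keys are 74.7–74.9 mm apart, which matches the 75 mm given. I'm trusting the top view at z = 74, because the scene blobs include the key sides. I'll close the jaw and travel at z of about 214.

```bash
python3 -m jog '{"jaw":[0,0,0,0,0,0,0,0,0,0],"slide":[[0.8,-0.95,0],[0.8,-0.95,0],[0.8,-0.95,0],[0.8,-0.95,0],[0.8,-0.95,0],[0.8,-0.95,0],[0.8,-0.95,0],[0.8,-0.95,0],[0.8,-0.95,0],[0.8,-0.95,0]],"spin":[0,0,0,0,0,0,0,0,0,0]}' 10
python3 -m jog '{"jaw":[0,0,0,0,0,0,0,0,0,0],"slide":[[0.8,-0.95,0],[0.8,-0.95,0],[0.8,-0.95,0],[0.8,-0.95,0],[0.8,-0.95,0],[0.8,-0.95,0],[0.8,-0.95,0],[0.8,-0.95,0],[0.8,-0.95,0],[0,0,0]],"spin":[0,0,0,0,0,0,0,0,0,0]}'
```

```text
time_s: 1.1
ee_pos: [298.1, -228.6, 213.8]
ee_rot: [-180.0, 0.0, 12.7]
force: [1.2, -0.3, -0.8]
gripper_width: 14.0
gripper_force: 0.0
time_s: 2.1
ee_pos: [453.8, 70.8, 213.5]
ee_rot: [-179.9, -0.0, 12.9]
force: [-1.0, 0.2, -0.5]
gripper_width: 0.3
gripper_force: 0.0
```

```bash
python3 -m jog '{"jaw":[0,0,0,0,0,0,0],"slide":[[0.79,-0.76,0],[0.79,-0.76,0],[0.79,-0.76,0],[0.79,-0.76,0],[0,0,1],[0,0,1],[0,0,0]],"spin":[0,0,0,0,0,0,0]}'
python3 - <<'E'
from workcell import env
from h import *
s=env.state();m=env.camera_model("wrist");a=env.grab_frame("wrist")
cv2.imwrite("pics/w1.png",a[...,::-1]);print(s["ee_pos"],s["ee_rot"])
h=cv2.cvtColor(a,cv2.COLOR_RGB2HSV)
for c,(lo,hi) in R.items():
    k=cv2.inRange(h,(lo,120,60),(hi,255,255));n,l,st,ce=cv2.connectedComponentsWithStats(k)
    for i in range(1,n):
        if st[i,4]>1500: print(c,st[i],ce[i].round(1),onz(m,ce[i],74).round(1))
E
```

```text
time_s: 2.8
ee_pos: [521.3, 175.9, 149.8]
ee_rot: [179.9, 0.6, 12.7]
force: [-0.8, -0.2, -0.0]
gripper_width: 0.8
gripper_force: 0.0
[521.32044305 175.90187032 149.7889974 ] [179.92890569   0.58696501  12.70443963]
yellow [ 122  133   90   42 2213] [166.5 151.9] [556.5 275.7  74. ]
yellow [  96  199  100   86 4040] [144.4 242.6] [499.8 282.1  74. ]
yellow [ 287  202   63   64 3052] [318.2 232.7] [528.9 181.1  74. ]
blue [ 421   81   72   70 3889] [456.9 115.4] [612.  120.3  74. ]
blue [ 547  156   93   31 1695] [599.  169.6] [601.3  31.3  74. ]
blue [ 546  223   94   70 3906] [588.6 257.6] [549.9  16.8  74. ]
green [ 397    0  109   29 2265] [458.2  11.9] [662.2 135.3  74. ]
green [ 565    0   75   85 3772] [607.7  41.2] [666.2  53.2  74. ]
green [ 293   72   67   70 3688] [326.3 106.5] [600.6 192.4  74. ]
red [ 407  210   65   63 2993] [439.1 241.4] [539.7 108.8  74. ]
```

View pics/w1.png

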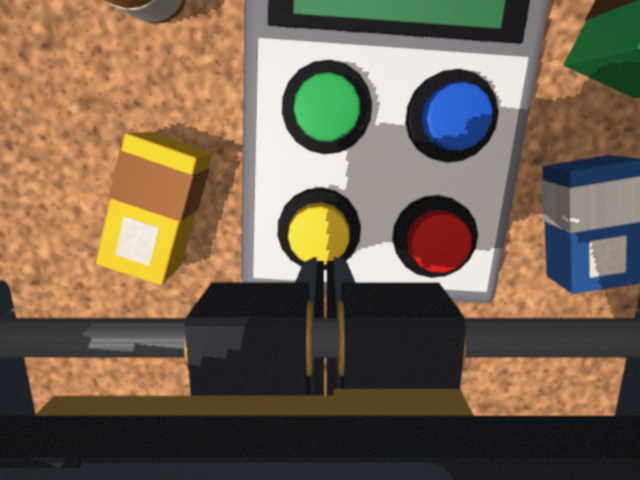

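The wrist view confirms the layout: yellow at (318,232), partly hidden by the fingertips, green (326,106), blue (457,115) and red (439,241). The positions match the top view. I'll centre on yellow at about (526.5,181) and descend.

```bash
python3 -m jog '{"jaw":[0,0,0,0,0,0],"slide":[[0.2,-0.13,0],[0,0,0.8],[0,0,0.8],[0,0,0.6],[0,0,0],[0,0,0]],"spin":[0,0,0,0,0,0]}'
```

```text
time_s: 3.45
ee_pos: [531.0, 182.9, 89.6]
ee_rot: [-180.0, -0.2, 12.7]
force: [0.7, 0.4, 1.3]
gripper_width: 0.5
gripper_force: 0.0
```

```bash
python3 -m jog '{"jaw":[0,0,0,0,0],"slide":[[-0.15,0.03,0],[0,0,0.4],[0,0,0],[0,0,0],[0,0,0]],"spin":[0,0,0,0,0]}'
```

```text
time_s: 3.95
ee_pos: [525.6, 180.7, 76.0]
ee_rot: [180.0, -0.0, 12.7]
force: [-0.6, -0.4, -0.2]
gripper_width: 0.3
gripper_force: 0.0
```

```bash
python3 -m jog '{"jaw":[0,0,0,0,0],"slide":[[0,0,0.15],[0,0,0.15],[0,0,0.05],[0,0,0],[0,0,0]],"spin":[0,0,0,0,0]}'
```

```text
time_s: 4.45
ee_pos: [526.2, 180.9, 66.3]
ee_rot: [-180.0, -0.1, 12.7]
force: [-0.0, -0.3, 6.7]
gripper_width: 0.8
gripper_force: 3.4
```

```bash
python3 -m jog '{"jaw":[0,0,0],"slide":[[0,0,0.06],[0,0,0],[0,0,0]],"spin":[0,0,0]}'
```

```text
time_s: 4.75
ee_pos: [526.2, 181.0, 66.1]
ee_rot: [-180.0, -0.1, 12.7]
force: [-3.2, -0.3, 17.3]
gripper_width: 0.5
gripper_force: 8.5
```

At the stop, with 17 N. I'll raise, wait, then go over to blue: tool shift of about (2.32, 2.64) units.

```bash
python3 -m jog '{"jaw":[0,0,0,0,0,0,0,0,0,0],"slide":[[0,0,-0.6],[0,0,-0.6],[0,0,0],[0,0,0],[0.77,0.88,0],[0.77,0.88,0],[0.78,0.88,0],[0,0,0],[0,0,0],[0,0,0]],"spin":[0,0,0,0,0,0,0,0,0,0]}'
```

```text
time_s: 5.75
ee_pos: [609.2, 119.1, 98.4]
ee_rot: [-180.0, 0.2, 12.7]
force: [-0.1, 0.3, -0.4]
gripper_width: 0.1
gripper_force: 0.0
```

```bash
python3 -m jog '{"jaw":[0,0,0,0,0,0],"slide":[[0.07,0.02,0.4],[0,0,0.35],[0,0,0],[0,0,0],[0,0,0],[0,0,0]],"spin":[0,0,0,0,0,0]}'
```

```text
time_s: 6.35
ee_pos: [613.1, 118.7, 77.5]
ee_rot: [180.0, -0.0, 12.7]
force: [-0.9, -0.5, -0.7]
gripper_width: 0.8
gripper_force: 0.0
```

```bash
python3 -m jog '{"jaw":[0,0,0,0,0,0],"slide":[[0,0,0.15],[0,0,0.15],[0,0,0.13],[0,0,0],[0,0,0],[0,0,0]],"spin":[0,0,0,0,0,0]}'
```

```text
time_s: 6.95
ee_pos: [613.7, 118.7, 66.2]
ee_rot: [180.0, -0.1, 12.7]
force: [-2.5, -1.1, 11.5]
gripper_width: 0.3
gripper_force: 5.8
```

Blue is at the stop (66.2 mm, 11.5 N). Next I'll raise and go to green: tool shift of about (0.1, -2.5).

```bash
python3 -m jog '{"jaw":[0,0,0,0,0,0,0,0,0,0],"slide":[[0,0,-0.6],[0,0,-0.6],[0,0,0],[0,0,0],[0.03,-0.83,0],[0.03,-0.83,0],[0.04,-0.84,0],[0,0,0],[0,0,0],[0,0,0]],"spin":[0,0,0,0,0,0,0,0,0,0]}'
python3 -m jog '{"jaw":[0,0,0,0,0],"slide":[[0,0,0.4],[0,0,0.35],[0,0,0],[0,0,0],[0,0,0]],"spin":[0,0,0,0,0]}'
```

```text
time_s: 7.95
ee_pos: [599.0, 191.5, 99.3]
ee_rot: [180.0, 0.1, 12.7]
force: [-0.9, 1.4, 0.0]
gripper_width: 0.4
gripper_force: 0.0
time_s: 8.45
ee_pos: [599.6, 192.3, 77.8]
ee_rot: [180.0, -0.0, 12.7]
force: [0.1, 0.9, 1.3]
gripper_width: 0.7
gripper_force: 0.0
```

```bash
python3 -m jog '{"jaw":[0,0,0,0,0,0],"slide":[[0,0,0.15],[0,0,0.15],[0,0,0.15],[0,0,0],[0,0,0],[0,0,0]],"spin":[0,0,0,0,0,0]}'
```

```text
time_s: 9.05
ee_pos: [600.2, 192.7, 66.2]
ee_rot: [180.0, -0.2, 12.7]
force: [-1.2, -1.1, 11.0]
gripper_width: 0.8
gripper_force: 5.4
```

Green is at the stop. I'll raise well clear and check before handing in.

```bash
python3 -m jog '{"jaw":[0,0,0,0,0,0,0,0,0],"slide":[[0,0,-0.6],[0,0,-1],[0,0,-1],[0,0,-1],[0,0,0],[0,0,0],[0,0,0],[0,0,0],[0,0,0]],"spin":[0,0,0,0,0,0,0,0,0]}'
python3 - <<'E'
from workcell import env
import cv2
cv2.imwrite("pics/end.png",env.grab_frame("scene")[...,::-1])
E
```

```text
time_s: 9.95
ee_pos: [598.8, 192.3, 171.0]
ee_rot: [180.0, 0.1, 12.7]
force: [0.1, 0.2, 0.1]
gripper_width: 0.3
gripper_force: 0.0
```

View pics/end.png

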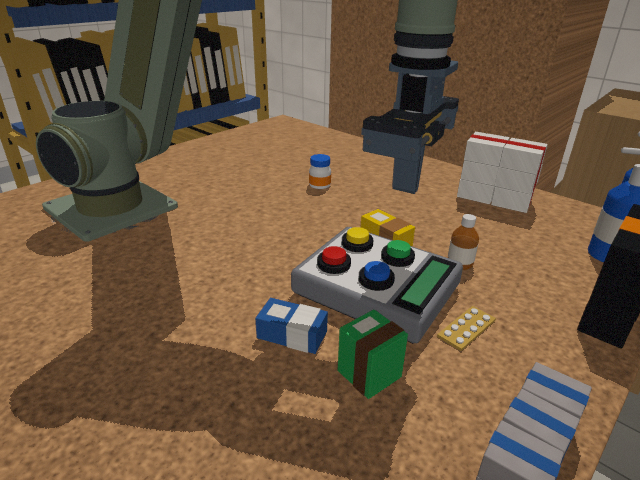

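The final view shows all four keys up (green at (399,250), blue at (377,272)), nothing around them disturbed, and the gripper clear at about (405,170).

```bash
python3 -c "
from workcell import env
print(env.job_done())"
```

```text
the job is handed in; nothing more can be done
None
```

I pressed yellow, blue and green in that order, each to its stop (about 66 mm) and released before the next; red was not touched, and the job was handed in at about 10 s with the arm clear, though no verdict came back.

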